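# Set the span of the bend tester and lay in the long shell bar

### The job

Get the bend tester ready for the next strength test: slide its movable support in along the bed until the pointers on its foot stand on the long span line of the scale, then take the longest of the three ceramic bars from the drying rack and lay it lengthwise along the bed, flat across both rollers and centred under the loading nose. The bars are brittle, so lay it down gently rather than dropping it, and leave the two shorter bars, the shell tree and the sample cup where they are.

Things in the scene. Friction and masses are not known exactly. Their poses are not given: they have to be found in the camera images.
- tester: Bench three-point bend tester, fixed. Origin on the bench under the loading nose; x along the bed, away from the robot and turned 34 to 54 degrees to its left, y left, z up. Grey base x -185 to 135, 124 wide, 30 high, 220 wide under two columns (24 diameter, x 0, y +-86). Scale strips beside the bed (y +-40 to 60, top z 32): short ticks every 10 and one long thick line.
- crosshead_under (a point): Middle of the crosshead's underside, z 210. Grey crosshead over the bed: x -54 to 50, y +-108, z 210 to 262; white handwheel 138 across above it to z 311; load cell 50 across hangs to z 192. It bars an upright tool near the span line and the bar's end: lean back 30 to 40 degrees towards tester -x. Readout box on the left column: x +-28, y 108 to 131, z 92 to 168.
- span_line (a point): Middle of the bed at the long span line (tester x -70, z 32); axes as the tester's.
- nose_tip (a point): Lowest edge of the loading nose (steel wedge 40 wide across the bed, 10 thick), 165 above the bench, tester x 0, y 0; axes as the tester's. Fixed; 50 above the roller tops, so 40 above a bar that lies on them.
- fixed_roller (a point): Top of the fixed roller, tester x +40, 115 above the bench. Same upright and roller as the movable one.
- support (a joint): Travel in m of the movable support along tester +x: 0 at its outer end, 0.080 with its pointers on the span line (its roller then 40 before the nose), 0.095 at its inner end. A stiff sliding fit (about 5 N, light damping): it stays where it is left. No detent: it runs past the line if pushed too far.
- support_pointer (a point): Middle between the two pointers on the outer end of the movable support's foot, at scale height (z 32), 30 before its roller (towards tester -x). On the line when it coincides with span_line. Axes as the tester's. Foot 45 long (x, ending 2 outside the pointer lines), 70 wide, z 35 to 56; a steel pointer plate with a dark line on each side.
- sliding_roller (a point): Top of the movable support's roller, 115 above the bench. Steel upright 16 thick (x), 36 wide (y; flat +-y faces, good to grip), z 56 to 115, with a 12 mm roller, 36 long across the bed, along its top; low gusset 14 wide on its -x side up to z 78.
- long_bar_center (a point): Centre of the longest bar: pale ceramic, 150 x 28 x 10 mm (its x, y, z), 50 to 80 g, rigid; held by its end it needs a firm grip not to droop. x runs along its length, z up. It lies on the rack in one of three places, about along the rack's x, underside 40 above the bench. On the rollers its centre is 120 above the bench and its ends stand out 35 past each roller.
- rack_top (a point): Drying rack, fixed: centre between its two wooden rails at the rails' top, 40 above the bench. Rails run along its y (220 long), 12 wide, at x -35 and +35, on a base plate 110 x 220, 8 thick. The bars lie across the rails, along x, side by side about 66 apart in y.
- mid_bar_center (a point): Centre of the middle bar, 120 x 28 x 10 mm, same ceramic, lying on the rack. Leave it.
- short_bar_center (a point): Centre of the shortest bar, 95 x 28 x 10 mm, same ceramic, lying on the rack. Leave it.
- shell_tree_mid (a point): Half-way up a standing shell tree (ceramic cups on a stem, 100 to 120 across, 200 tall), left of the tester. Leave it.
- sample_cup_mid (a point): Half-way up an empty aluminium sample cup (80 across, 90 tall), left of the tester, nearer the robot. Leave it.
Mind the look-alikes: they are no part of the job. Leave any orange or yellow look-alike of the part that bears long_bar_center alone.

How it is judged:
By the outcome, as a careful person would: the job done as asked, in the order asked, and still so for the second after the job is handed in, with the robot touching nothing.
It also fails if it takes over 58 s, if anything falls off the work surface, if the arm or the gripper's body presses on something with over 40 N, if the wrist force passes 120 N, or if a joint passes its speed limit or range.

### The arm

A 7-joint arm with a two-finger parallel gripper is mounted at the origin on the work surface. World frame = base frame: x ahead of the robot, y to its left, z up, the work surface at z = 0. Lengths are in mm, angles in rad, forces in N, time in s.
With the tool pointing down it reaches from about 425 to 875 mm from the base axis. Payload 8.4 kg.
Tool frame: the origin (TCP) lies between the finger pads; the fingertips stand 25 mm ahead of it and the grasp point (between the pads) lies 6 mm ahead of it (bot.finger_overhang is the z of the fingertips in the tool frame, in mm); z points along the fingers, y is the line along which they close (so a half turn about z gives the same grasp; the last joint's range is limited). The gripper opens to 85 mm and grips with 20 to 120 N. Pads are 22 mm wide; open, the fingers measure 114 mm over their backs; the gripper's body (76 mm by 85 mm) begins 54 mm behind the grasp point. The pads swing forward as they close: fully open they stand 13 mm farther back than shut.
Start: joints at [1.18, 0.333, 0.04, 1.465, -0.013, 1.343, -0.059], TCP at [186.968, -622.502, 256.308] pointing down, gripper open.
Joint ranges: [-2.58, 2.58], [-0.38, 2.09], [-1.3, 1.39], [0.25, 2.4], [-1.5, 4.64], [0.08, 2.09], [-2.65, 2.65]. Speed limits (rad/s): [2.22, 2.22, 2.79, 2.79, 3.14, 3.14, 3.14].

### API

Orientations are given as a unit quaternion [w, x, y, z].
In Python, from cell import bot gives the robot as it stands.
- The arm moves only by the tool drive_tool, never from a script. Its arguments are lists of equal length, an entry for each row: "slide": the shift along the tool's x, y, z in cm, a list of three; "angular": the turn, a rotation vector about the tool's x, y, z in rad, a list of three. A call has 1 to 5 rows; each row shifts and turns the commanded pose from where the row before left it, along the tool's axes as they then stand; what a row does not reach is not made up. A row lasts 1/8 s, in which the tool goes at most 62.5 mm and 10.7 degrees, less where a joint would pass 70% of its speed; a pose out of reach is approached as far as the arm can. A call with a gripper value outside its range is refused whole. "fingers" is the closure, from 0 (fully open) to 1 (shut), set as the call begins (left out, the last holds). The fingers move at their own pace and stop on an object; "force" is the grip in N (left out, the last holds). Time passes only in rows, so rows that do not move let the fingers close. It gives the time, the measured TCP pose, the force, the opening and the grip force at its end, in the units of the state.
- bot.observe(): the state, without advancing time (a new reading comes with each control period).
- bot.camera(name): name is "scene" or "top" or "wrist"; returns a dict with "image" (480x640x3 uint8, red, green, blue), "z_map" (480x640 float32, mm along the optical axis (not along the pixel's ray), 0 where there is no reading), "K" (3x3 intrinsics, pixels), "distortion" ([k1, k2, p1, p2, k3] as OpenCV has them; the pictures are not rectified), "eye" and "orientation" of the camera in the world. Camera axes: x right, y up, looking along -z (the intrinsics and any distortion apply to the point x, -y, -z); pixel columns grow to the right and rows downward; lengths in mm; the calibration is good to about 2 mm. A picture is of the moment at which its call begins.
- bot.sign_off(): hands the job in; it is judged then, once.
The state is a dict: "clock": time; "qpos": joint angles; "joint_vel": joint speeds; "effort": joint torques, N m; "position": TCP position; "tool_rot": TCP orientation; "contact_force": force on the tool from outside, world axes, zero at the start; "ft_torque": the same for the moment, N m; "grip_width": finger opening in mm; "gripper_force": force on a finger pad.
Only numpy, scipy, OpenCV 4.12 (cv2) and the standard library are available. Lean on these libraries where they do the work, as an engineer would, in place of code of your own. Each camera call takes 0.05 s, during which the arm holds its last target. There are 200 camera calls.

## Working session

There is one attempt and no reset: what is moved stays moved. The work goes in short steps, Python scripts to look and compute and a tool call to move; the robot and the scene stay as the last step left them, time stands still between calls to the robot, and variables do not carry over. Pictures are saved under pics/ and viewed, at most 12 in all, crops included, and the job is handed in when it is done.

Besides the shell and the picture viewer there is one more tool, called by a JSON object that holds its "op" and its "data", one argument or row to a line. drive_tool: Moves the arm, as the interface text tells. Its arguments: {"type":"object","properties":{"slide":{"type":"array","items":{"type":"array","items":{"type":"number"}}},"angular":{"type":"array","items":{"type":"array","items":{"type":"number"}}},"fingers":{"type":"number"},"force":{"type":"number"}},"required":["slide","angular"]}

```bash
ls; mkdir -p pics; cat > h.py <<'E'
import numpy as np, cv2
from scipy.spatial.transform import Rotation as R
from cell import bot
def q2R(q): return R.from_quat([q[1],q[2],q[3],q[0]]).as_matrix()
def cam(n):
    c=bot.camera(n); np.savez('pics/'+n+'.npz',**{k:np.array(v) for k,v in c.items()}); return c
def load(n): return dict(np.load('pics/'+n+'.npz'))
def rays(c,uv):
    p=cv2.undistortPoints(np.array(uv,float).reshape(-1,1,2),np.array(c['K']),np.array(c['distortion'])).reshape(-1,2)
    d=np.c_[p[:,0],-p[:,1],-np.ones(len(p))]
    return np.array(c['eye']),d@q2R(c['orientation']).T
def onz(c,uv,z):
    e,d=rays(c,uv); return e+d*((z-e[2])/d[:,2])[:,None]
def depth(c,uv):
    e,d=rays(c,uv); u=np.array(uv,int).reshape(-1,2); return e+d*c['z_map'][u[:,1],u[:,0]][:,None]
def proj(c,P):
    M=q2R(c['orientation']); X=(np.array(P,float).reshape(-1,3)-c['eye'])@M; X=X*[1,-1,-1]
    return cv2.projectPoints(X,np.zeros(3),np.zeros(3),np.array(c['K']),np.array(c['distortion']))[0].reshape(-1,2)
def save(img,n): cv2.imwrite('pics/'+n+'.png',cv2.cvtColor(img,cv2.COLOR_RGB2BGR))
E
python3 - <<'E'
from h import *
for n in('scene','top'):
    c=cam(n); save(c['image'],n+'0'); print(n,c['eye'],c['orientation'],c['K'],c['distortion'])
print(bot.observe())
E
```

```text
pics
scene [1268.16184902  307.02771789  876.46715147] [0.50523078 0.20202659 0.31274629 0.77853508] [[475.71147034   0.         316.98275111]
 [  0.         475.71147034 237.79428637]
 [  0.           0.           1.        ]] [-0.02575498  0.          0.          0.          0.        ]
top [ 403.6837912    23.87048252 1234.11249957] [-0.69969127 -0.05134661  0.0670141   0.70943975] [[519.19071291   0.         319.89584738]
 [  0.         519.19071291 235.1493477 ]
 [  0.           0.           1.        ]] [-0.03101589  0.          0.          0.          0.        ]
{'clock': 0.1, 'qpos': array([ 1.17979305,  0.33384817,  0.03987221,  1.46615205, -0.01339371,
        1.34331702, -0.05850234]), 'joint_vel': array([ 0.00107555, -0.00224925, -0.00058699, -0.00403237,  0.00106691,
        0.00010893, -0.00010235]), 'effort': array([ 4.89730286e-03, -6.60012889e+01,  1.37038562e+00, -4.06471574e+01,
        1.68851623e-02,  8.96856916e-03,  7.41801773e-05]), 'position': array([ 186.86351346, -622.17644841,  255.52011287]), 'tool_rot': array([-7.12296687e-04,  9.89376057e-01,  1.45377049e-01, -1.56877247e-04]), 'contact_force': array([-0.21173678,  0.06990268, -0.19182187]), 'ft_torque': array([ 0.01296459, -0.00919279,  0.09920036]), 'gripper_force': 0.0, 'grip_width': 85.74129907263192}
```

View pics/scene0.png

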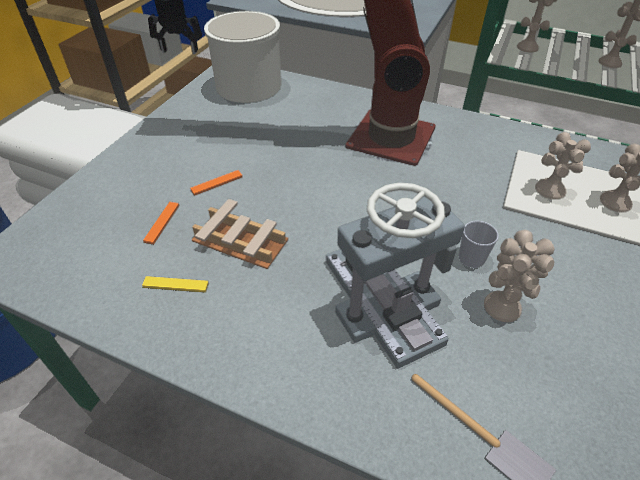

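View pics/top0.png

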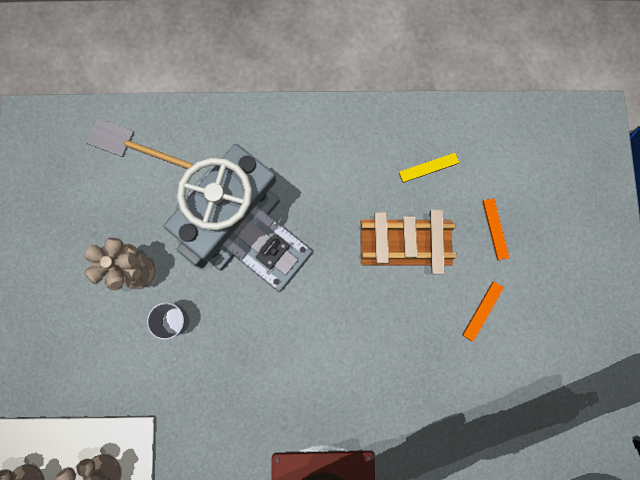

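Top view: the pale bars on the rack are at (437,241) longest, (382,237) middle and (410,237) shortest. The look-alikes are orange at (496,229) and (483,311), and yellow at (429,167). I choose the pale bar at (437,241). The support is at (273,247), and the bed's near end has corners at (279,291) and (312,250).

```bash
python3 - <<'E'
from h import *
c=load('top'); im=c['image']
hsv=cv2.cvtColor(im,cv2.COLOR_RGB2HSV)
e,_=rays(c,[[0,0]])
# bars: points with z ~50 in rack region
v,u=np.mgrid[195:290,350:470]; uv=np.c_[u.ravel(),v.ravel()]
P=depth(c,uv); 
m=((hsv[v,u,1]<95)&(hsv[v,u,2]>130)).ravel()&(P[:,2]>42)&(P[:,2]<60)
mask=np.zeros(im.shape[:2],np.uint8); mask[uv[m][:,1],uv[m][:,0]]=255
for k in cv2.findContours(mask,0,2)[0]:
    if cv2.contourArea(k)<200: continue
    bb=cv2.boxPoints(cv2.minAreaRect(k)); W=onz(c,bb,50)
    (cx,cy),(w,h),a=cv2.minAreaRect(W[:,:2].astype(np.float32)); L=W[1]-W[0];M=W[2]-W[1]; L=L if np.hypot(*L[:2])>np.hypot(*M[:2]) else M
    print('bar px',bb.mean(0),'xy',cx,cy,'size',w,h,'dir',np.degrees(np.arctan2(L[1],L[0])))
# handwheel: white & z>290
P=depth(c,np.c_[np.tile(np.arange(640),480),np.repeat(np.arange(480),640)]).reshape(480,640,3)
g=(P[...,2]>285)&(P[...,2]<330)&(np.arange(640)[None]<330)&(np.arange(480)[:,None]<260)
(wx,wy),r=cv2.minEnclosingCircle(P[g][:,:2].astype(np.float32)); print('wheel',wx,wy,r,np.median(P[g][:,2]))
# crosshead top z~262 
g=(abs(P[...,2]-262)<6)&(np.arange(640)[None]<330); print('cross',cv2.minAreaRect(P[g][:,:2].astype(np.float32)))
# base near end corners
print('corners',onz(c,[[279,291],[312,250]],30))
g=(abs(P[...,2]-32)<8)&(np.arange(640)[None]>225)&(np.arange(640)[None]<330)&(np.arange(480)[:,None]>200)&(np.arange(480)[:,None]<300);print('base',cv2.minAreaRect(P[g][:,:2].astype(np.float32)))
g=(P[...,2]>100)&(P[...,2]<125)&(np.arange(640)[None]>250)&(np.arange(640)[None]<300)&(np.arange(480)[:,None]>225)&(np.arange(480)[:,None]<270); print('roller',cv2.minAreaRect(P[g][:,:2].astype(np.float32)),g.sum(),P[g].mean(0))
a=cv2.resize(im[195:300,215:325],None,fx=5,fy=5,interpolation=2); b=cv2.resize(im[195:300,350:400+110],None,fx=5,fy=5)[:, :0]
d=cv2.resize(im[190:295,420:455],None,fx=5,fy=5); save(np.hstack([a,d]),'crop1')
E
```

```text
bar px [409.6938  236.48923] xy 598.5023803710938 -212.7515869140625 size 94.16734313964844 27.695682525634766 dir -179.50538469869207
bar px [381.24356 237.03809] xy 598.20068359375 -146.39398193359375 size 28.873300552368164 118.85098266601562 dir 179.579558632331
bar px [437.1309  241.49692] xy 586.4036254882812 -276.4659729003906 size 27.730693817138672 149.89105224609375 dir 178.19197285154368
wheel 640.771484375 194.47682189941406 68.55461120605469 309.3778496834865
cross ((639.5485229492188, 192.620361328125), (104.3228530883789, 216.22239685058594), 50.369728088378906)
corners [[477.63869886  91.93841957  30.        ]
 [572.20093492  14.52745807  30.        ]]
base ((584.510986328125, 114.83397674560547), (173.91952514648438, 186.82110595703125), 50.08068084716797)
roller ((573.2784423828125, 114.77301025390625), (16.632057189941406, 35.86399841308594), 49.43268585205078) 129 [572.54707978 113.86903762 111.24409462]
```

View pics/crop1.png

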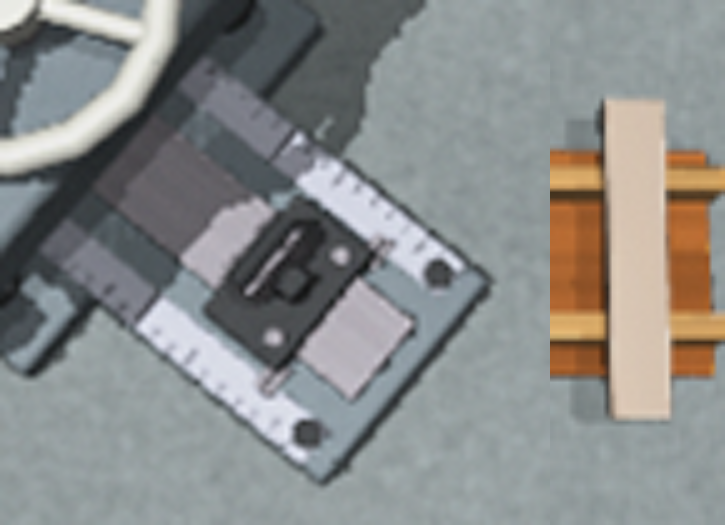

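The crop shows the pale bar on the rack and the dark support with its upright. The measured sizes (150×28, and the 104×216 crosshead) match the descriptions. Next is a planner that prints the rows for a move.

```bash
cat >> h.py <<'E'
O=np.array([640.8,194.3,0]); H=50.4
def frame(head,lean):  # tool x towards heading, leaned so z points down and ahead
    h,l=np.radians(head),np.radians(lean); e=np.array([np.cos(h),np.sin(h),0]); k=np.array([0,0,1.])
    x=np.cos(l)*e+np.sin(l)*k; z=np.sin(l)*e-np.cos(l)*k
    return np.c_[x,np.cross(z,x),z]
def T(p):
    h=np.radians(H); return O+R.from_rotvec([0,0,h]).apply(p)
def plan(p1,R1,n,p0=None,R0=None):
    s=bot.observe(); p=np.array(s['position'] if p0 is None else p0); M=q2R(s['tool_rot']) if R0 is None else R0
    S=[];A=[]
    w=R.from_matrix(M.T@R1).as_rotvec()/n; d=(p1-p)/n
    for i in range(n):
        S.append((M.T@d/10).round(2).tolist()); A.append(w.round(3).tolist()); M=M@R.from_rotvec(w).as_matrix()
    print('step mm',np.linalg.norm(d).round(1),'deg',np.degrees(np.linalg.norm(w)).round(1))
    for i in range(0,n,5): print('slide',S[i:i+5],'angular',A[i:i+5])
E
python3 - <<'E'
from h import *
R1=frame(H,35); g=T([-104,1,93]); p=g-126*R1[:,2]; print(p); plan(p,R1,15)
E
```

```text
[527.67035788  59.11856851 196.21315758]
step mm 50.9 deg 3.2
slide [[3.48, -3.7, 0.4], [3.6, -3.56, 0.58], [3.71, -3.41, 0.77], [3.8, -3.26, 0.96], [3.88, -3.1, 1.15]] angular [[0.012, 0.04, -0.038], [0.012, 0.04, -0.038], [0.012, 0.04, -0.038], [0.012, 0.04, -0.038], [0.012, 0.04, -0.038]]
slide [[3.94, -2.93, 1.34], [4.0, -2.77, 1.53], [4.03, -2.59, 1.72], [4.06, -2.42, 1.91], [4.07, -2.24, 2.1]] angular [[0.012, 0.04, -0.038], [0.012, 0.04, -0.038], [0.012, 0.04, -0.038], [0.012, 0.04, -0.038], [0.012, 0.04, -0.038]]
slide [[4.06, -2.06, 2.28], [4.04, -1.88, 2.47], [4.01, -1.7, 2.65], [3.96, -1.51, 2.82], [3.9, -1.33, 2.99]] angular [[0.012, 0.04, -0.038], [0.012, 0.04, -0.038], [0.012, 0.04, -0.038], [0.012, 0.04, -0.038], [0.012, 0.04, -0.038]]
```

{"op": "drive_tool", "data": {
  "slide": [
    [3.5,-3.7,0.4],
    [3.6,-3.6,0.6],
    [3.7,-3.4,0.8],
    [3.8,-3.3,1.0],
    [3.9,-3.1,1.2]
  ],
  "angular": [
    [0.012,0.04,-0.038],
    [0.012,0.04,-0.038],
    [0.012,0.04,-0.038],
    [0.012,0.04,-0.038],
    [0.012,0.04,-0.038]
  ],
  "fingers": 0,
  "force": 30
}}

```text
clock: 0.72
position: [301.2, -392.7, 234.8]
tool_rot: [-0.045, 0.966, 0.238, 0.095]
contact_force: [1.0, 0.3, 0.5]
grip_width: 85.4
gripper_force: 0.0
```

{"op": "drive_tool", "data": {
  "slide": [
    [3.9,-2.9,1.3],
    [4.0,-2.8,1.5],
    [4.0,-2.6,1.7],
    [4.1,-2.4,1.9],
    [4.1,-2.2,2.1]
  ],
  "angular": [
    [0.012,0.04,-0.038],
    [0.012,0.04,-0.038],
    [0.012,0.04,-0.038],
    [0.012,0.04,-0.038],
    [0.012,0.04,-0.038]
  ]
}}

```text
clock: 1.35
position: [414.9, -166.2, 216.6]
tool_rot: [-0.088, 0.923, 0.326, 0.187]
contact_force: [0.2, -0.4, 0.8]
grip_width: 85.4
gripper_force: 0.0
```

{"op": "drive_tool", "data": {
  "slide": [
    [4.1,-2.1,2.3],
    [4.0,-1.9,2.5],
    [4.0,-1.7,2.7],
    [4.0,-1.5,2.8],
    [3.9,-1.3,3.0]
  ],
  "angular": [
    [0.012,0.04,-0.038],
    [0.012,0.04,-0.038],
    [0.012,0.04,-0.038],
    [0.012,0.04,-0.038],
    [0.012,0.04,-0.038]
  ]
}}

```text
clock: 1.98
position: [528.8, 61.5, 197.4]
tool_rot: [-0.129, 0.861, 0.407, 0.276]
contact_force: [1.0, -1.2, -0.2]
grip_width: 85.4
gripper_force: 0.0
```

```bash
python3 - <<'E'
from h import *
c=cam('wrist'); save(c['image'],'w1'); s=bot.observe(); print(s['position'],c['eye'])
for n,x in(('ptr',-134),('roller',-104),('line',-70)): print(n,proj(c,[T([x,y,115 if n=='roller' else 32]) for y in(-18,18)] if n=='roller' else [T([x,y,32]) for y in (-50,50)]).round(0).tolist())
plan(T([-104,1,93])-6*frame(H,35)[:,2],frame(H,35),5)
E
```

```text
[529.46047791  67.39112298 197.21995435] [523.08270278  55.41549872 335.57277972]
ptr [[389.0, 305.0], [256.0, 304.0]]
roller [[355.0, 230.0], [292.0, 230.0]]
line [[385.0, 224.0], [260.0, 224.0]]
step mm 23.4 deg 0.2
slide [[-0.16, 0.09, 2.33], [-0.16, 0.09, 2.33], [-0.15, 0.08, 2.33], [-0.14, 0.08, 2.33], [-0.14, 0.08, 2.33]] angular [[-0.001, -0.002, 0.002], [-0.001, -0.002, 0.002], [-0.001, -0.002, 0.002], [-0.001, -0.002, 0.002], [-0.001, -0.002, 0.002]]
```

View pics/w1.png

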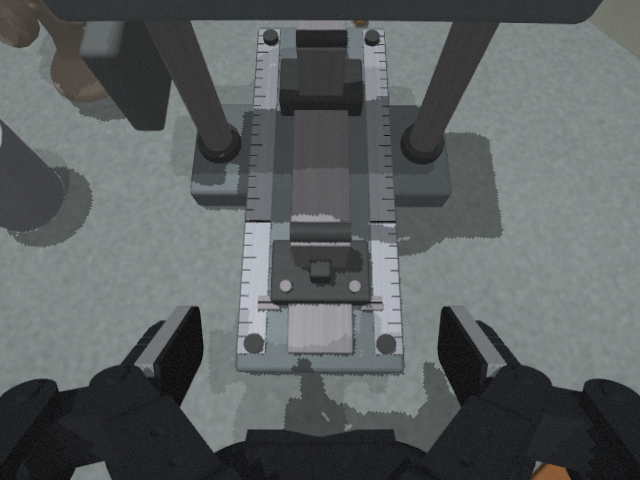

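The wrist view shows the pointers at row 303 (264 to 376), the long span line at row 221 and the roller at row 230, columns 290 to 353. All agree with the estimate to about 2 mm. Now I'll descend.

{"op": "drive_tool", "data": {
  "slide": [
    [0,0,0],
    [-0.2,0.1,2.3],
    [-0.2,0.1,2.3],
    [-0.1,0.1,2.3],
    [0,0,0]
  ],
  "angular": [
    [0,0,0],
    [0,0,0],
    [0,0,0],
    [0,0,0],
    [0,0,0]
  ]
}}

```text
clock: 2.65
position: [552.9, 85.3, 137.3]
tool_rot: [-0.13, 0.862, 0.406, 0.274]
contact_force: [-0.1, 0.1, 0.3]
grip_width: 85.1
gripper_force: 0.0
```

```bash
python3 - <<'E'
from h import *
c=cam('wrist'); im=c['image']; s=bot.observe(); print(s['position'])
for x,z in((-104,115),(-134,32),(-70,32)): print(x,proj(c,[T([x,y,z]) for y in((-18,18)if z>50 else(-50,50))]).round(0).tolist())
plan(T([-104,1,93])-6*frame(H,35)[:,2],frame(H,35),4)
save(im[100:420,120:520],'w2')
E
```

```text
[553.21777134  85.04364872 138.21101961]
-104 [[361.0, 258.0], [273.0, 258.0]]
-134 [[404.0, 346.0], [232.0, 345.0]]
-70 [[397.0, 241.0], [239.0, 241.0]]
step mm 13.0 deg 0.1
slide [[0.08, -0.08, 1.29], [0.08, -0.08, 1.29], [0.09, -0.08, 1.29], [0.09, -0.08, 1.29]] angular [[0.0, -0.002, 0.0], [0.0, -0.002, 0.0], [0.0, -0.002, 0.0], [0.0, -0.002, 0.0]]
```

View pics/w2.png

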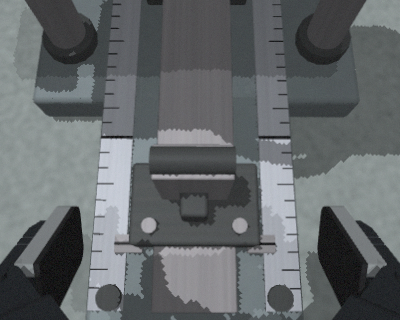

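The upright sits about 4 px left of prediction, so y is about +1.7. The pointers are at row 343 and the line at row 237, which puts the travel at about 65.5 mm. I'll finish the approach and grip.

{"op": "drive_tool", "data": {
  "slide": [
    [0.1,-0.1,1.3],
    [0.1,-0.1,1.3],
    [0.1,-0.1,1.3],
    [0.1,-0.1,1.3],
    [0,0,0]
  ],
  "angular": [
    [0,0,0],
    [0,0,0],
    [0,0,0],
    [0,0,0],
    [0,0,0]
  ]
}}

```text
clock: 3.32
position: [571.5, 115.1, 97.4]
tool_rot: [-0.13, 0.862, 0.406, 0.275]
contact_force: [0.4, 0.2, -0.2]
grip_width: 85.5
gripper_force: 0.0
```

{"op": "drive_tool", "data": {
  "slide": [
    [0,0,0],
    [0,0,0],
    [0,0,0],
    [0,0,0]
  ],
  "angular": [
    [0,0,0],
    [0,0,0],
    [0,0,0],
    [0,0,0]
  ],
  "fingers": 1,
  "force": 30
}}

```text
clock: 3.82
position: [572.1, 113.7, 98.8]
tool_rot: [-0.128, 0.862, 0.406, 0.276]
contact_force: [-2.7, -2.2, 4.9]
grip_width: 35.7
gripper_force: 31.0
```

```bash
python3 - <<'E'
from h import *
s=bot.observe(); h=R.from_rotvec([0,0,-np.radians(H)]); g=s['position']+6*q2R(s['tool_rot'])[:,2]; print('grasp in tester',h.apply(g-O),s['grip_width'],s['gripper_force'],h.apply(s['contact_force']))
c=cam('wrist'); im=c['image']
for x,z in((-134,32),(-70,32)): print(x,proj(c,[T([x,y,z]) for y in(-50,50)]).round(0).tolist())
M=q2R(s['tool_rot']); print('1cm ex in tool',M.T@h.inv().apply([1,0,0]))
g=cv2.cvtColor(im,cv2.COLOR_RGB2GRAY).astype(float)
save(cv2.resize(im[180:420,180:460],None,fx=2,fy=2),'w3')
E
```

```text
grasp in tester [-102.44260451    1.50857246   93.86612031] 35.66786783854832 30.996839627623558 [-3.47122216  0.66733405  4.86214358]
-134 [[431.0, 416.0], [217.0, 416.0]]
-70 [[420.0, 281.0], [226.0, 281.0]]
1cm ex in tool [8.15137208e-01 7.19056881e-05 5.79267923e-01]
```

View pics/w3.png

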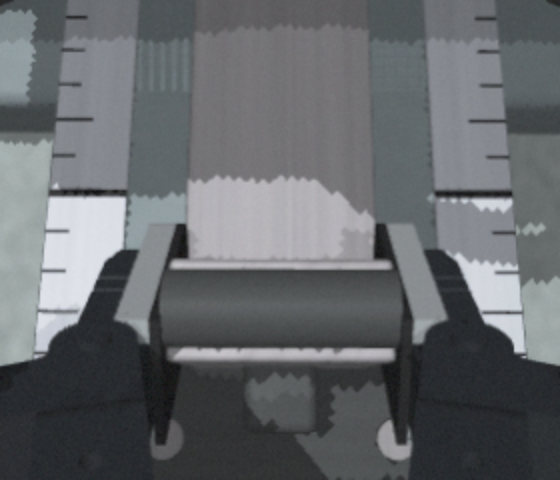

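Gripped at 35.7 mm width. The span line at crop row 192 is again about 2.4 mm farther than the estimate, so I shift the origin by (+2.2, +1.5). Sliding 60 mm first.

{"op": "drive_tool", "data": {
  "slide": [
    [0.8,0,0.6],
    [1.0,0,0.7],
    [1.1,0,0.8],
    [1.0,0,0.7],
    [0.8,0,0.6]
  ],
  "angular": [
    [0,0,0],
    [0,0,0],
    [0,0,0],
    [0,0,0],
    [0,0,0]
  ]
}}

```text
clock: 4.5
position: [609.7, 158.8, 98.8]
tool_rot: [-0.128, 0.862, 0.406, 0.276]
contact_force: [-5.1, -3.6, 11.8]
grip_width: 35.7
gripper_force: 31.9
```

{"op": "drive_tool", "data": {
  "slide": [
    [0,0,0],
    [0,0,0]
  ],
  "angular": [
    [0,0,0],
    [0,0,0]
  ]
}}

```text
clock: 4.75
position: [609.8, 159.0, 98.8]
tool_rot: [-0.128, 0.862, 0.406, 0.276]
contact_force: [4.5, 2.4, 1.0]
grip_width: 35.6
gripper_force: 31.2
```

```bash
sed -i 's/^O=.*/O=np.array([641.05,196.95,0]); H=50.4/' h.py; python3 - <<'E'
from h import *
s=bot.observe(); h=R.from_rotvec([0,0,-np.radians(H)]); g=s['position']+6*q2R(s['tool_rot'])[:,2]; print('grasp in tester',h.apply(g-O),s['grip_width'],s['gripper_force'],h.apply(s['contact_force']))
for n in('wrist','scene','top'):
    c=cam(n); print(n,[proj(c,[T([x,y,32]) for y in(-50,50)]).round(1).tolist() for x in (-70,-75)])
c=load('wrist'); save(cv2.resize(c['image'][180:480,140:500],None,fx=2,fy=2),'w4')
E
```

```text
grasp in tester [-45.68492856  -0.15201     93.91926599] 35.64570705733001 31.224588006734848 [ 4.74578762 -1.93634785  0.95854737]
wrist [[[425.8, 399.5], [214.1, 399.3]], [[426.6, 410.9], [213.2, 410.7]]]
scene [[[353.0, 286.0], [390.9, 270.7]], [[351.9, 284.4], [389.7, 269.2]]]
top [[[270.6, 224.0], [243.2, 256.8]], [[272.2, 225.3], [244.8, 258.2]]]
```

View pics/w4.png

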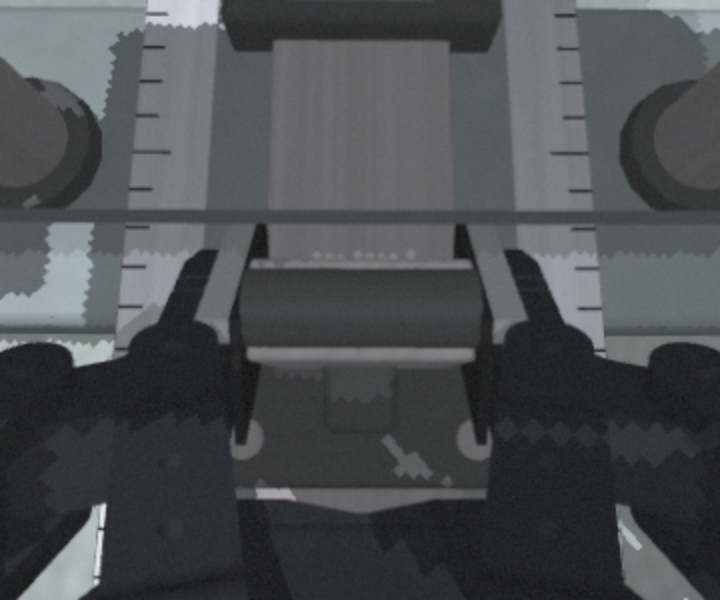

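The fingers hide the pointers. The support moved 59 mm, so about 6 mm remain. I'll move that, release, back off and look.

{"op": "drive_tool", "data": {
  "slide": [
    [0.24,0,0.17],
    [0.24,0,0.17],
    [0,0,0],
    [0,0,0]
  ],
  "angular": [
    [0,0,0],
    [0,0,0],
    [0,0,0],
    [0,0,0]
  ]
}}

```text
clock: 5.4
position: [613.2, 163.1, 98.8]
tool_rot: [-0.128, 0.862, 0.406, 0.276]
contact_force: [0.5, -0.7, 7.6]
grip_width: 35.8
gripper_force: 32.1
```

{"op": "drive_tool", "data": {
  "slide": [
    [0,0,0],
    [0,0,0],
    [0,0,-0.5],
    [0,0,-2.5],
    [0,0,-4]
  ],
  "angular": [
    [0,0,0],
    [0,0,0],
    [0,0,0],
    [0,0,0],
    [0,0,0]
  ],
  "fingers": 0
}}

```text
clock: 6.02
position: [585.6, 132.2, 154.8]
tool_rot: [-0.13, 0.862, 0.406, 0.274]
contact_force: [0.8, 0.3, 0.7]
grip_width: 85.7
gripper_force: 0.0
```

```bash
python3 - <<'E'
from h import *
c=cam('wrist'); s=bot.observe(); print(s['position'],s['grip_width'])
a=[proj(c,[T([x,y,32]) for y in(-50,50)]).round(1).tolist() for x in (-70,-75,-60)]; print(a)
u,v=np.mean(a[0],0).astype(int); y0=max(0,v-55); im=c['image'][y0:y0+110,int(a[0][1][0])-30:int(a[0][0][0])+30]; print(y0,int(a[0][1][0])-30,im.shape)
save(cv2.resize(im,None,fx=3,fy=3,interpolation=2),'w5')
E
```

```text
[586.55405528 129.8202386  159.12757216] 85.38373605099581
[[[402.4, 332.3], [243.7, 331.9]], [[402.9, 340.5], [243.3, 340.1]], [[401.5, 316.3], [244.7, 315.9]]]
277 213 (110, 219, 3)
```

View pics/w5.png

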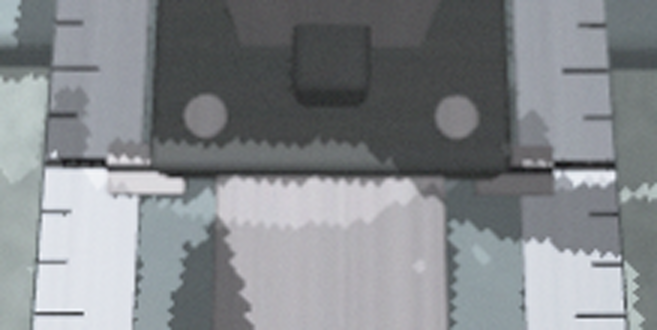

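Left and right, the pointer plates' dark lines (crop row ~167) almost coincide with the long line (row ~163). I'll measure the offset from intensity profiles.

```bash
python3 - <<'E'
from h import *
c=load('wrist'); g=cv2.cvtColor(c['image'],cv2.COLOR_RGB2GRAY)[277:387,213:432].astype(float)
for n,a,b in(('L line',20,34),('L ptr',38,48),('R line',187,202),('R ptr',175,183)):
    p=g[46:66,a:b].mean(1); print(n,p.round(0).astype(int).tolist())
E
```

```text
L line [140, 139, 138, 138, 140, 141, 108, 45, 52, 88, 201, 231, 230, 230, 229, 229, 228, 226, 226, 226]
L ptr [145, 133, 126, 126, 125, 132, 164, 201, 174, 94, 73, 172, 216, 216, 216, 213, 209, 204, 163, 168]
R line [160, 159, 160, 160, 160, 160, 159, 117, 49, 46, 116, 209, 224, 214, 203, 180, 148, 131, 130, 129]
R ptr [131, 129, 118, 104, 103, 103, 103, 130, 153, 114, 37, 54, 91, 104, 105, 105, 105, 104, 98, 117]
```

The pointers are about 1.2 mm short. I'll regrip and nudge.

```bash
python3 - <<'E'
from h import *
s=bot.observe(); M=q2R(s['tool_rot']); plan(np.array([612.9,162.8,98.8]),M,3)
E
```

```text
step mm 24.5 deg 0.0
slide [[-0.02, -0.03, 2.45], [-0.02, -0.03, 2.45], [-0.02, -0.03, 2.45]] angular [[0.0, 0.0, 0.0], [0.0, 0.0, 0.0], [0.0, 0.0, 0.0]]
```

{"op": "drive_tool", "data": {
  "slide": [
    [0,0,2.5],
    [0,0,2.5],
    [0,0,1.5],
    [0,0,0.5],
    [0,0,0]
  ],
  "angular": [
    [0,0,0],
    [0,0,0],
    [0,0,0],
    [0,0,0],
    [0,0,0]
  ]
}}

```text
clock: 6.7
position: [612.6, 163.3, 97.9]
tool_rot: [-0.129, 0.862, 0.406, 0.275]
contact_force: [-0.2, -0.7, 0.4]
grip_width: 85.4
gripper_force: 0.0
```

{"op": "drive_tool", "data": {
  "slide": [
    [0,0,0],
    [0,0,0],
    [0,0,0],
    [0,0,0]
  ],
  "angular": [
    [0,0,0],
    [0,0,0],
    [0,0,0],
    [0,0,0]
  ],
  "fingers": 1
}}

```text
clock: 7.2
position: [613.0, 162.9, 98.4]
tool_rot: [-0.128, 0.862, 0.406, 0.276]
contact_force: [-2.3, -3.3, 5.8]
grip_width: 35.1
gripper_force: 33.7
```

{"op": "drive_tool", "data": {
  "slide": [
    [0.1,0,0.08],
    [0,0,0],
    [0,0,0]
  ],
  "angular": [
    [0,0,0],
    [0,0,0],
    [0,0,0]
  ]
}}

```text
clock: 7.58
position: [613.9, 163.9, 98.4]
tool_rot: [-0.128, 0.862, 0.406, 0.276]
contact_force: [-2.6, -2.7, 5.1]
grip_width: 35.7
gripper_force: 33.8
```

{"op": "drive_tool", "data": {
  "slide": [
    [0,0,0],
    [0,0,0],
    [0,0,-0.5],
    [0,0,-3],
    [0,0,-3.5]
  ],
  "angular": [
    [0,0,0],
    [0,0,0],
    [0,0,0],
    [0,0,0],
    [0,0,0]
  ],
  "fingers": 0
}}

```text
clock: 8.2
position: [586.7, 133.0, 155.2]
tool_rot: [-0.129, 0.862, 0.406, 0.275]
contact_force: [1.1, 0.3, -1.0]
grip_width: 85.2
gripper_force: 0.0
```

```bash
python3 - <<'E'
from h import *
c=cam('wrist'); s=bot.observe(); print(s['position'],s['grip_width'])
a=np.array([proj(c,[T([x,y,32]) for y in(-50,50)]) for x in (-70,-75)]); print(a.round(1).tolist())
y0=int(a[0,:,1].mean())-55; x0=int(a[0,1,0])-30
g=cv2.cvtColor(c['image'],cv2.COLOR_RGB2GRAY)[y0:y0+110,x0:x0+219].astype(float)
for n,p,q in(('L line',20,34),('L ptr',38,48),('R line',187,202),('R ptr',175,183)): print(n,g[44:68,p:q].mean(1).round(0).astype(int).tolist())
R1=frame(-1.8,35); b=np.array([586.4,-276.5,45])-62*np.array([np.cos(np.radians(-1.8)),np.sin(np.radians(-1.8)),0])
t=b-(12+6)*R1[:,2]+0; print('tcp grasp',b,b-18*R1[:,2]+24*R1[:,2]*0)
E
```

```text
[587.5678448  131.00528394 158.88159182] 85.56804821197409
[[[401.6, 334.7], [243.0, 334.3]], [[402.1, 342.8], [242.5, 342.5]]]
L line [138, 138, 139, 140, 140, 138, 139, 142, 126, 82, 45, 58, 185, 228, 232, 230, 228, 227, 227, 227, 227, 227, 227, 227]
L ptr [152, 140, 128, 127, 127, 127, 128, 130, 107, 74, 94, 181, 217, 217, 218, 215, 211, 196, 162, 169, 202, 212, 212, 209]
R line [162, 162, 162, 162, 161, 162, 161, 161, 162, 128, 69, 42, 76, 196, 219, 208, 198, 177, 153, 135, 131, 131, 131, 130]
R ptr [131, 130, 117, 105, 104, 104, 106, 108, 98, 69, 40, 82, 128, 130, 111, 107, 106, 104, 96, 117, 130, 131, 131, 132]
tcp grasp [ 524.43059326 -274.55253294   45.        ] [ 514.11131186 -274.22823645   59.7447368 ]
```

The pointers are now on the line to within about 0.6 mm. Next, plan the bar pick: near end, 35° lean.

```bash
python3 - <<'E'
from h import *
R1=frame(-1.8,35); b=np.array([524.4,-274.5,45])
print((b-118*R1[:,2])); s=bot.observe(); M=q2R(s['tool_rot']); p=s['position']-50*M[:,2]
plan(b-118*R1[:,2],R1,10,p0=p)
E
```

```text
[ 456.7513775  -272.37405639  141.65994123]
step mm 40.2 deg 5.2
slide [[-3.31, 1.56, -1.64], [-3.19, 1.89, -1.55], [-3.04, 2.2, -1.44], [-2.86, 2.49, -1.31], [-2.67, 2.76, -1.17]] angular [[-0.052, -0.001, 0.075], [-0.052, -0.001, 0.075], [-0.052, -0.001, 0.075], [-0.052, -0.001, 0.075], [-0.052, -0.001, 0.075]]
slide [[-2.45, 3.01, -1.02], [-2.22, 3.24, -0.85], [-1.97, 3.43, -0.68], [-1.71, 3.6, -0.49], [-1.44, 3.74, -0.3]] angular [[-0.052, -0.001, 0.075], [-0.052, -0.001, 0.075], [-0.052, -0.001, 0.075], [-0.052, -0.001, 0.075], [-0.052, -0.001, 0.075]]
```

{"op": "drive_tool", "data": {
  "slide": [
    [0,0,-5],
    [-3.3,1.6,-1.6],
    [-3.2,1.9,-1.5],
    [-3.0,2.2,-1.4],
    [-2.9,2.5,-1.3]
  ],
  "angular": [
    [0,0,0],
    [-0.052,-0.001,0.075],
    [-0.052,-0.001,0.075],
    [-0.052,-0.001,0.075],
    [-0.052,-0.001,0.075]
  ]
}}

```text
clock: 8.88
position: [524.5, -43.4, 171.1]
tool_rot: [-0.077, 0.922, 0.24, 0.292]
contact_force: [1.5, -0.7, 0.2]
grip_width: 85.4
gripper_force: 0.0
```

{"op": "drive_tool", "data": {
  "slide": [
    [-2.7,2.8,-1.2],
    [-2.5,3.0,-1.0],
    [-2.2,3.2,-0.9],
    [-2.0,3.4,-0.7],
    [-1.7,3.6,-0.5]
  ],
  "angular": [
    [-0.052,-0.001,0.075],
    [-0.052,-0.001,0.075],
    [-0.052,-0.001,0.075],
    [-0.052,-0.001,0.075],
    [-0.052,-0.001,0.075]
  ]
}}

```text
clock: 9.5
position: [466.9, -234.6, 142.0]
tool_rot: [-0.01, 0.954, 0.025, 0.299]
contact_force: [-0.6, -0.5, 0.3]
grip_width: 85.3
gripper_force: 0.0
```

{"op": "drive_tool", "data": {
  "slide": [
    [-1.4,3.7,-0.3],
    [0,0,0],
    [0,0,0],
    [0,0,0]
  ],
  "angular": [
    [-0.052,-0.001,0.075],
    [0,0,0],
    [0,0,0],
    [0,0,0]
  ],
  "fingers": 0.4
}}

```text
clock: 10.0
position: [457.1, -269.1, 136.7]
tool_rot: [0.003, 0.954, -0.015, 0.298]
contact_force: [-0.1, -0.0, -0.7]
grip_width: 51.4
gripper_force: 0.0
```

```bash
cat >> h.py <<'E'
def barfind(c,z,lo,hi,box=None):
    """pale ceramic blobs at height lo..hi: rect on plane z"""
    hsv=cv2.cvtColor(c['image'],cv2.COLOR_RGB2HSV); u=np.c_[np.tile(np.arange(640),480),np.repeat(np.arange(480),640)]
    P=depth(c,u); m=((P[:,2]>lo)&(P[:,2]<hi)).reshape(480,640)&(hsv[...,1]<95)&(hsv[...,2]>(130 if box is None else 90))
    if box: b=np.zeros_like(m); b[box[1]:box[3],box[0]:box[2]]=1; m&=b
    for k in cv2.findContours(m.astype(np.uint8),0,1)[0]:
        if cv2.contourArea(k)<400: continue
        bb=cv2.boxPoints(cv2.minAreaRect(k)); W=onz(c,k.reshape(-1,2),z)[:,:2].astype(np.float32); r=cv2.minAreaRect(W); B=cv2.boxPoints(r)
        L=max((B[1]-B[0],B[2]-B[1]),key=np.linalg.norm); a=np.degrees(np.arctan2(L[1],L[0])); a=(a+90)%180-90
        print('px',bb.mean(0).round(0),'xy',np.round(r[0],1),'size',np.round(r[1],1),'dir',round(float(a),2))
E
python3 - <<'E'
from h import *
c=cam('wrist'); save(c['image'],'w6'); s=bot.observe(); print(s['position'],s['grip_width'])
barfind(c,50,42,58)
R1=frame(-1.8,35); b=np.array([524.4,-274.5,45]); print(proj(c,[[511.4,-274.1,50],[661.4,-278.9,50]])); plan(b-18*R1[:,2],R1,5)
E
```

```text
[ 457.08053751 -269.09560535  136.78593788] 51.21311901160255
px [222. 132.] xy [ 597.6 -211.1] size [93.5 27.1] dir 0.54
px [119. 139.] xy [ 596.4 -144.6] size [118.5  26.9] dir 0.21
px [322. 152.] xy [ 585.2 -274.1] size [ 26.9 147.8] dir -1.68
[[326.07243811 254.86529688]
 [325.38632755  45.10620875]]
step mm 19.2 deg 0.1
slide [[0.06, 0.07, 1.92], [0.06, 0.07, 1.92], [0.06, 0.07, 1.92], [0.06, 0.07, 1.92], [0.05, 0.07, 1.92]] angular [[-0.001, 0.001, -0.0], [-0.001, 0.001, -0.0], [-0.001, 0.001, -0.0], [-0.001, 0.001, -0.0], [-0.001, 0.001, -0.0]]
```

View pics/w6.png

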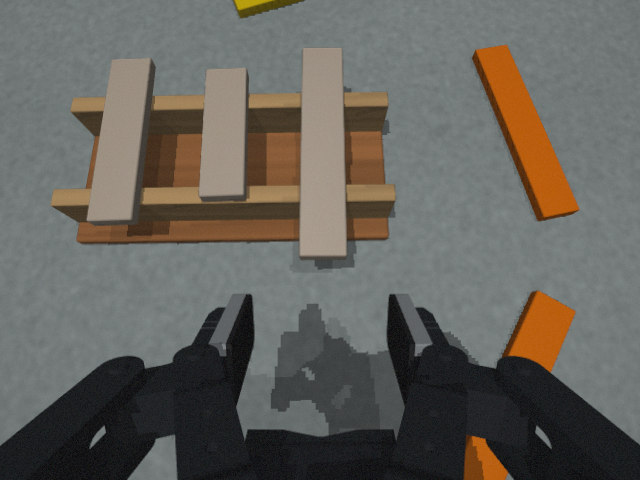

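The longest pale bar is at column 322 and sits centred between the fingers. The wrist fit gives (585.5, −274.0), the same +2.5 mm offset in y as at the tester. Descending.

{"op": "drive_tool", "data": {
  "slide": [
    [0,0,2.5],
    [0.1,0.1,2.5],
    [0.1,0,2.5],
    [0,0,1.5],
    [0,0,0.6]
  ],
  "angular": [
    [0,0,0],
    [0,0,0],
    [0,0,0],
    [0,0,0],
    [0,0,0]
  ]
}}

```text
clock: 10.68
position: [513.4, -271.4, 58.3]
tool_rot: [0.002, 0.954, -0.016, 0.298]
contact_force: [-0.4, -0.5, 0.6]
grip_width: 51.1
gripper_force: 0.0
```

{"op": "drive_tool", "data": {
  "slide": [
    [0,0,0],
    [0,0,0],
    [0,0,0],
    [0,0,0]
  ],
  "angular": [
    [0,0,0],
    [0,0,0],
    [0,0,0],
    [0,0,0]
  ],
  "fingers": 1,
  "force": 70
}}

```text
clock: 11.18
position: [513.0, -272.4, 59.4]
tool_rot: [0.003, 0.954, -0.016, 0.299]
contact_force: [-1.9, 0.7, 2.8]
grip_width: 26.0
gripper_force: 69.0
```

```bash
python3 - <<'E'
from h import *
s=bot.observe(); M=q2R(s['tool_rot']); p=s['position']; print(p,s['grip_width'],s['gripper_force'],s['contact_force']); print('z',M[:,2],'x',M[:,0],'lean',np.degrees(np.arctan2(M[2,0],np.hypot(*M[:2,0]))),'head',np.degrees(np.arctan2(M[1,0],M[0,0])))
t=(p[2]-45)/-M[2,2]; b=p+t*M[:,2]; print('bar plane hit',b,'ahead',t,'up 1 in tool',M.T@[0,0,1])
E
```

```text
[ 512.95391836 -272.40610086   59.36562033] 25.955972793050705 68.98025035858154 [-1.9320254   0.72987426  2.76096844]
z [ 0.56968766 -0.01589911 -0.82170749] x [ 0.82121688 -0.02857278  0.56990037] lean 34.74327869877675 head -1.9927006536988616
bar plane hit [ 522.91356549 -272.68405933   45.        ] ahead 17.482645092303944 up 1 in tool [ 0.56990037 -0.00322094 -0.82170749]
```

{"op": "drive_tool", "data": {
  "slide": [
    [0.3,0,-0.4],
    [0.6,0,-0.8],
    [1.1,0,-1.6],
    [1.4,0,-2.1],
    [1.4,0,-2.0]
  ],
  "angular": [
    [0,0,0],
    [0,0,0],
    [0,0,0],
    [0,0,0],
    [0,0,0]
  ]
}}

```text
clock: 11.8
position: [512.9, -272.5, 143.9]
tool_rot: [0.003, 0.954, -0.016, 0.298]
contact_force: [1.0, 0.0, -0.2]
grip_width: 26.2
gripper_force: 68.9
```

```bash
python3 - <<'E'
from h import *
c=cam('wrist'); s=bot.observe(); p=s['position']; M=q2R(s['tool_rot']); print(p,s['grip_width'],s['gripper_force'],s['contact_force'])
# bar surface points: pale pixels in the middle band, expressed in tool frame
hsv=cv2.cvtColor(c['image'],cv2.COLOR_RGB2HSV)
u=np.c_[np.tile(np.arange(640),480),np.repeat(np.arange(480),640)]; P=depth(c,u)
m=(P[:,2]>80)&(P[:,2]<200)&(u[:,0]>250)&(u[:,0]<400)&(hsv[...,2].ravel()>130)&(hsv[...,1].ravel()<95)
Q=P[m]; d=(Q-p)@M; d=d[(abs(d[:,1])<16)]; Q=d@M.T+p; k=np.polyfit(np.hypot(*(Q-p)[:,:2].T),Q[:,2],1); print(m.sum(),'pitch deg',np.degrees(np.arctan(k[0])),'z range',Q[:,2].min(),Q[:,2].max())
e=d[:,0]*np.cos(np.radians(34.7))+d[:,2]*np.sin(np.radians(34.7)); print('along range',e.min(),e.max(),'tool y',d[:,1].min(),d[:,1].max())
i=e>e.max()-30;j=e<e.min()+40; print('y far',d[i,1].mean(),'y near',d[j,1].mean()); print('z far/near',Q[i,2].mean(),Q[j,2].mean())
E
```

```text
[ 514.31205774 -273.50969806  147.55988737] 25.89080538997988 68.88294696807861 [ 1.12000879 -1.04896273  4.25046999]
21343 pitch deg -0.19788078872508572 z range 131.29059460625655 136.242637441181
along range -2.6571565670240167 146.815030073201 tool y -14.74303670366209 12.573326961535948
y far -1.242920102376261 y near -0.33513329325858604
z far/near 133.3121577531516 133.72197481110504
```

The bar is held level (pitch −0.2°), and its centre is 72.5 mm ahead of the TCP. Plan the carry and the entry.

```bash
cat >> h.py <<'E'
def tcp_for(xc,zc,yc=0): # TCP for bar centre at tester (xc,yc,zc)
    h=np.radians(H-0.3); return T([xc,yc,zc])-72.4*np.array([np.cos(h),np.sin(h),0])+0.7*np.array([np.sin(h),-np.cos(h),0])+[0,0,14.4]
E
python3 - <<'E'
from h import *
R1=frame(H-.3,34.7); p1=tcp_for(-170,150); print(p1); plan(p1,R1,14)
print('then'); plan(tcp_for(-60,135),R1,5,p0=p1,R0=R1)
E
```

```text
[486.78398402   9.97097699 164.4       ]
step mm 20.4 deg 3.7
slide [[-0.15, -2.02, -0.25], [-0.04, -2.03, -0.17], [0.07, -2.03, -0.1], [0.18, -2.03, -0.02], [0.28, -2.02, 0.05]] angular [[0.037, -0.0, -0.053], [0.037, -0.0, -0.053], [0.037, -0.0, -0.053], [0.037, -0.0, -0.053], [0.037, -0.0, -0.053]]
slide [[0.39, -2.0, 0.13], [0.5, -1.97, 0.2], [0.6, -1.93, 0.27], [0.7, -1.88, 0.34], [0.8, -1.83, 0.41]] angular [[0.037, -0.0, -0.053], [0.037, -0.0, -0.053], [0.037, -0.0, -0.053], [0.037, -0.0, -0.053], [0.037, -0.0, -0.053]]
slide [[0.9, -1.77, 0.48], [0.99, -1.7, 0.54], [1.08, -1.62, 0.6], [1.16, -1.54, 0.66]] angular [[0.037, -0.0, -0.053], [0.037, -0.0, -0.053], [0.037, -0.0, -0.053], [0.037, -0.0, -0.053]]
then
step mm 22.2 deg 0.0
slide [[1.64, -0.01, 1.5], [1.64, -0.01, 1.5], [1.64, -0.01, 1.5], [1.64, -0.01, 1.5], [1.64, -0.01, 1.5]] angular [[0.0, 0.0, 0.0], [0.0, 0.0, 0.0], [0.0, 0.0, 0.0], [0.0, 0.0, 0.0], [0.0, 0.0, 0.0]]
```

{"op": "drive_tool", "data": {
  "slide": [
    [-0.1,-2.0,-0.3],
    [0,-2.0,-0.2],
    [0.1,-2.0,-0.1],
    [0.2,-2.0,0],
    [0.3,-2.0,0]
  ],
  "angular": [
    [0.037,0,-0.053],
    [0.037,0,-0.053],
    [0.037,0,-0.053],
    [0.037,0,-0.053],
    [0.037,0,-0.053]
  ]
}}

```text
clock: 12.48
position: [503.8, -171.9, 151.2]
tool_rot: [-0.046, 0.944, 0.139, 0.295]
contact_force: [-0.2, -0.1, -0.3]
grip_width: 26.0
gripper_force: 68.9
```

{"op": "drive_tool", "data": {
  "slide": [
    [0.4,-2.0,0.1],
    [0.5,-2.0,0.2],
    [0.6,-1.9,0.3],
    [0.7,-1.9,0.3],
    [0.8,-1.8,0.4]
  ],
  "angular": [
    [0.037,0,-0.053],
    [0.037,0,-0.053],
    [0.037,0,-0.053],
    [0.037,0,-0.053],
    [0.037,0,-0.053]
  ]
}}

```text
clock: 13.1
position: [494.1, -70.1, 158.2]
tool_rot: [-0.093, 0.909, 0.29, 0.285]
contact_force: [-0.4, 0.3, -0.7]
grip_width: 26.1
gripper_force: 68.9
```

{"op": "drive_tool", "data": {
  "slide": [
    [0.9,-1.8,0.5],
    [1.0,-1.7,0.5],
    [1.1,-1.6,0.6],
    [1.2,-1.5,0.7],
    [0,0,0]
  ],
  "angular": [
    [0.037,0,-0.053],
    [0.037,0,-0.053],
    [0.037,0,-0.053],
    [0.037,0,-0.053],
    [0,0,0]
  ]
}}

```text
clock: 13.72
position: [487.4, 11.4, 163.7]
tool_rot: [-0.13, 0.864, 0.404, 0.271]
contact_force: [-0.7, -0.8, -1.9]
grip_width: 26.1
gripper_force: 68.9
```

```bash
python3 - <<'E'
from h import *
R1=frame(H-.3,34.7); s=bot.observe(); print(s['position'],s['grip_width'],tcp_for(-170,150)); plan(tcp_for(-50,135),R1,6)
E
```

```text
[487.35075645  11.4193183  163.72951124] 26.07776940365032 [486.78398402   9.97097699 164.4       ]
step mm 19.9 deg 0.1
slide [[1.48, 0.0, 1.33], [1.48, 0.0, 1.33], [1.48, 0.0, 1.33], [1.48, 0.0, 1.32], [1.49, -0.0, 1.32]] angular [[-0.001, -0.001, -0.0], [-0.001, -0.001, -0.0], [-0.001, -0.001, -0.0], [-0.001, -0.001, -0.0], [-0.001, -0.001, -0.0]]
slide [[1.49, -0.0, 1.32]] angular [[-0.001, -0.001, -0.0]]
```

{"op": "drive_tool", "data": {
  "slide": [
    [1.5,0,1.3],
    [1.5,0,1.3],
    [1.5,0,1.3],
    [1.5,0,1.3],
    [1.5,0,1.3]
  ],
  "angular": [
    [0,0,0],
    [0,0,0],
    [0,0,0],
    [0,0,0],
    [0,0,0]
  ]
}}

```text
clock: 14.35
position: [551.6, 86.6, 153.2]
tool_rot: [-0.129, 0.865, 0.402, 0.271]
contact_force: [-0.9, -0.6, -1.1]
grip_width: 26.7
gripper_force: 68.9
```

{"op": "drive_tool", "data": {
  "slide": [
    [1.5,0,1.3],
    [0,0,0],
    [0,0,0]
  ],
  "angular": [
    [0,0,0],
    [0,0,0],
    [0,0,0]
  ]
}}

```text
clock: 14.72
position: [563.2, 100.5, 151.0]
tool_rot: [-0.129, 0.865, 0.402, 0.271]
contact_force: [0.9, 0.2, -1.1]
grip_width: 26.2
gripper_force: 68.9
```

```bash
python3 - <<'E'
from h import *
R1=frame(H-.3,34.7); s=bot.observe(); print(s['position'],s['grip_width'],s['contact_force'],tcp_for(-50,135)); plan(tcp_for(0,128),R1,4)
E
```

```text
[563.24419302 100.5184243  151.02465455] 26.1924628767936 [ 0.85070454  0.20858969 -1.07080108] [563.27486279 102.43256613 149.4       ]
step mm 13.1 deg 0.1
slide [[0.93, -0.04, 0.91], [0.93, -0.04, 0.91], [0.93, -0.04, 0.91], [0.93, -0.04, 0.91]] angular [[-0.001, -0.001, -0.001], [-0.001, -0.001, -0.001], [-0.001, -0.001, -0.001], [-0.001, -0.001, -0.001]]
```

{"op": "drive_tool", "data": {
  "slide": [
    [0.9,0,0.9],
    [0.9,-0.1,0.9],
    [0.9,0,0.9],
    [1.0,0,0.9],
    [0,0,0]
  ],
  "angular": [
    [0,0,0],
    [0,0,0],
    [0,0,0],
    [0,0,0],
    [0,0,0]
  ]
}}

```text
clock: 15.35
position: [595.6, 141.8, 142.9]
tool_rot: [-0.13, 0.864, 0.403, 0.271]
contact_force: [-0.3, -0.8, -0.4]
grip_width: 25.8
gripper_force: 69.0
```

{"op": "drive_tool", "data": {
  "slide": [
    [0,0,0],
    [0,0,0]
  ],
  "angular": [
    [0,0,0],
    [0,0,0]
  ]
}}

```text
clock: 15.6
position: [595.2, 139.9, 143.0]
tool_rot: [-0.129, 0.865, 0.402, 0.271]
contact_force: [0.3, 0.2, -0.5]
grip_width: 25.9
gripper_force: 68.9
```

```bash
python3 - <<'E'
from h import *
R1=frame(H-.3,34.7); s=bot.observe(); print(s['position'],s['grip_width'],s['contact_force'],tcp_for(0,128)); plan(tcp_for(0,121),R1,2)
c=cam('wrist'); h=R.from_rotvec([0,0,-np.radians(H)])
hsv=cv2.cvtColor(c['image'],cv2.COLOR_RGB2HSV); u=np.c_[np.tile(np.arange(640),480),np.repeat(np.arange(480),640)]; P=h.apply(depth(c,u)-O)
m=(abs(P[:,2]-132)<9)&(abs(P[:,1])<18)&(abs(P[:,0])<80)
Q=P[m]; print(m.sum(),'x',np.percentile(Q[:,0],[.2,99.8]),'z',Q[:,2].mean())
for a,b in((-70,-55),(-45,-30),(-20,0),(5,20)):
    q=Q[(Q[:,0]>a)&(Q[:,0]<b)]; 
    if len(q)>30: print(a,b,'y',np.percentile(q[:,1],[1,99]).round(1),'z',q[:,2].mean().round(1))
# roller tops, tick line
save(c['image'],'w7')
E
```

```text
[595.24235346 139.92730217 142.96396107] 25.85865790568809 [ 0.33234609  0.19160277 -0.54003122] [595.14606228 140.95822827 142.4       ]
step mm 3.8 deg 0.2
slide [[-0.19, -0.03, 0.33], [-0.19, -0.04, 0.33]] angular [[-0.001, -0.002, -0.002], [-0.001, -0.002, -0.002]]
11112 x [-78.57108679 -20.08991041] z 133.0017398597782
-70 -55 y [-16.8  16.8] z 133.4
-45 -30 y [-14.7  12.6] z 132.8
```

View pics/w7.png

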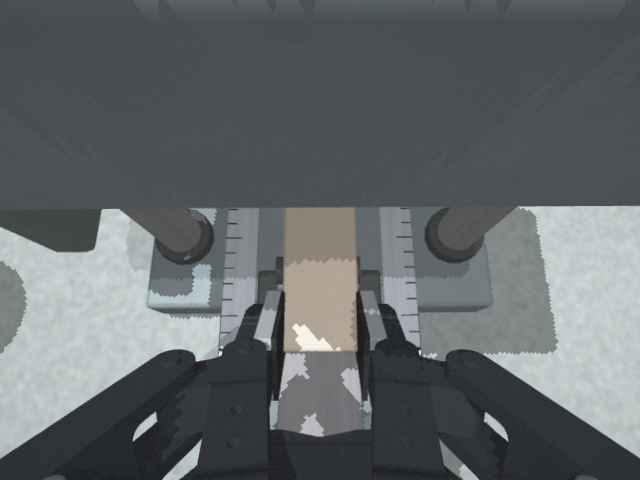

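The bar (cols 284–357) lies along the bed under the nose and about 1 mm to the right. I'll correct that and lower it slowly, watching the force.

{"op": "drive_tool", "data": {
  "slide": [
    [-0.15,-0.05,0.25],
    [-0.15,-0.05,0.25],
    [-0.05,0,0.1],
    [0,0,0],
    [0,0,0]
  ],
  "angular": [
    [0,0,0],
    [0,0,0],
    [0,0,0],
    [0,0,0],
    [0,0,0]
  ]
}}

```text
clock: 16.27
position: [594.9, 141.5, 136.1]
tool_rot: [-0.129, 0.865, 0.402, 0.271]
contact_force: [0.4, 0.8, -0.9]
grip_width: 25.9
gripper_force: 68.9
```

```bash
python3 - <<'E'
from h import *
R1=frame(H-.3,34.7); s=bot.observe(); print(s['position'],s['contact_force'],s['ft_torque']); plan(tcp_for(0,120),R1,1)
c=cam('scene'); g=proj(c,[T([x,14*k,125]) for x in(-75,75) for k in(-1,1)]); print(g.round(0).tolist())
c=cam('wrist'); hsv=cv2.cvtColor(c['image'],cv2.COLOR_RGB2HSV)
k=(hsv[...,0]<25)&(hsv[...,1]>50)&(hsv[...,2]>100); k[:, :270]=0;k[:,370:]=0
ys=np.where(k[:,300:345].mean(1)>.5)[0]; print('rows',ys.min(),ys.max())
h=R.from_rotvec([0,0,-np.radians(H)]); print('end x',h.apply(onz(c,[[320,ys.max()+.5]],s['position'][2]-14.4+5)-O))
E
```

```text
[594.93788802 141.52185925 136.10177187] [ 0.37261166  0.76242542 -0.87519441] [-0.60928937  0.4933505   0.03510985]
step mm 1.8 deg 0.4
slide [[-0.12, 0.05, 0.12]] angular [[-0.003, -0.005, -0.004]]
[[369.0, 251.0], [380.0, 247.0], [409.0, 303.0], [421.0, 298.0]]Traceback (most recent call last):
  File "<stdin>", line 6, in <module>
    return umr_minimum(a, axis, None, out, keepdims, initial, where)
ValueError: zero-size array to reduction operation minimum which has no identity
```

{"op": "drive_tool", "data": {
  "slide": [
    [-0.06,0.02,0.07],
    [-0.05,0.02,0.06],
    [0,0,0],
    [0,0,0]
  ],
  "angular": [
    [0,-0.002,-0.002],
    [0,-0.002,-0.002],
    [0,0,0],
    [0,0,0]
  ]
}}

```text
clock: 16.88
position: [595.2, 141.2, 134.5]
tool_rot: [-0.128, 0.864, 0.404, 0.27]
contact_force: [-0.5, -0.6, 0.3]
grip_width: 26.1
gripper_force: 69.2
```

{"op": "drive_tool", "data": {
  "slide": [
    [-0.03,0,0.04],
    [0,0,0],
    [0,0,0]
  ],
  "angular": [
    [0,0,0],
    [0,0,0],
    [0,0,0]
  ]
}}

```text
clock: 17.25
position: [595.2, 141.2, 134.3]
tool_rot: [-0.128, 0.864, 0.404, 0.27]
contact_force: [-2.8, -1.7, 4.3]
grip_width: 26.1
gripper_force: 69.8
```

```bash
python3 - <<'E'
from h import *
s=bot.observe(); print(s['position'],s['contact_force'],s['ft_torque'])
plan(tcp_for(0,120),frame(H-.3,34.7),1)
c=cam('wrist'); h=R.from_rotvec([0,0,-np.radians(H)])
u=np.c_[np.tile(np.arange(640),480),np.repeat(np.arange(480),640)]; P=h.apply(depth(c,u)-O)
m=(abs(P[:,2]-125)<5)&(abs(P[:,1])<18)&(abs(P[:,0])<85)
for i in range(312,330,4):
    col=P[m&(u[:,0]==i)]; print(i,col[:,0].min().round(1),col[:,0].max().round(1),col[:,2].mean().round(1))
for a in(-50,-45,-40,-35): q=P[m&(abs(P[:,0]-a)<2.5)]; print(a,np.percentile(q[:,1],[1,99]).round(1) if len(q) else 0)
E
```

```text
[595.23076088 141.15038871 134.26736514] [-2.78716891 -1.74548727  4.28104991] [-0.1477534   0.55780872  0.23800538]
step mm 0.2 deg 0.2
slide [[-0.01, 0.01, -0.02]] angular [[-0.003, -0.001, -0.0]]
312 -73.6 -13.1 124.3
316 -73.6 -13.5 124.1
320 -73.6 -13.6 124.2
324 -73.6 -13.5 124.2
328 -73.6 -13.5 124.2
-50 [-14.   15.2]
-45 [-13.9  13.5]
-40 [-13.7  13.6]
-35 [-13.8  13.7]
```

Contact at 4 N, with the bar at z 120, centred in y and its near end at about −74. Releasing and backing straight off.

{"op": "drive_tool", "data": {
  "slide": [
    [0,0,0],
    [0,0,0],
    [0,0,0],
    [0,0,0]
  ],
  "angular": [
    [0,0,0],
    [0,0,0],
    [0,0,0],
    [0,0,0]
  ],
  "fingers": 0.4
}}

```text
clock: 17.8
position: [595.0, 141.1, 133.8]
tool_rot: [-0.128, 0.865, 0.404, 0.27]
contact_force: [0.5, -0.0, -0.5]
grip_width: 50.9
gripper_force: 0.0
```

{"op": "drive_tool", "data": {
  "slide": [
    [0,0,-0.5],
    [0,0,-1.5],
    [0,0,-3],
    [0,0,-3],
    [0,0,-1]
  ],
  "angular": [
    [0,0,0],
    [0,0,0],
    [0,0,0],
    [0,0,0],
    [0,0,0]
  ]
}}

```text
clock: 18.42
position: [562.8, 100.3, 210.0]
tool_rot: [-0.126, 0.865, 0.404, 0.271]
contact_force: [0.2, -0.4, 0.1]
grip_width: 51.3
gripper_force: 0.0
```

{"op": "drive_tool", "data": {
  "slide": [
    [0,0,0],
    [0,0,0],
    [0,0,0]
  ],
  "angular": [
    [0,0,0],
    [0,0,0],
    [0,0,0]
  ]
}}

```text
clock: 18.8
position: [562.1, 102.2, 206.9]
tool_rot: [-0.128, 0.864, 0.405, 0.269]
contact_force: [0.5, -0.2, -1.0]
grip_width: 50.9
gripper_force: 0.0
```

```bash
python3 - <<'E'
from h import *
s=bot.observe(); print(s['position'],s['contact_force'],s['grip_width'])
c=cam('wrist'); h=R.from_rotvec([0,0,-np.radians(H)])
u=np.c_[np.tile(np.arange(640),480),np.repeat(np.arange(480),640)]; P=h.apply(depth(c,u)-O)
m=(abs(P[:,2]-125)<5)&(abs(P[:,1])<18)&(abs(P[:,0])<85)
for i in range(312,330,6):
    col=P[m&(u[:,0]==i)]; print(i,col[:,0].min().round(1),col[:,0].max().round(1),np.polyfit(col[:,0],col[:,2],1).round(3))
for a in(-65,-50,-35,-20): q=P[m&(abs(P[:,0]-a)<2.5)]; print(a,np.percentile(q[:,1],[1,99]).round(1) if len(q) else 0)
a=np.array([proj(c,[T([x,y,32]) for y in(-50,50)]) for x in (-70,-75)]); print(a.round(1).tolist())
x0,x1=int(a[0,1,0])-30,int(a[0,0,0])+30; y0=int(a[0,:,1].mean())-40
w=cv2.resize(c['image'][y0-60:y0+90,x0:x1],None,fx=3,fy=3,interpolation=2)
t=cam('scene'); v=cv2.resize(t['image'][220:370,300:470],None,fx=3,fy=3)
H0=min(w.shape[0],v.shape[0]); o=np.hstack([w[:H0],v[:H0]]); f=min(800/o.shape[1],600/H0,1); save(cv2.resize(o,None,fx=f,fy=f),'w8'); print(o.shape,f)
E
```

```text
[562.09132407 102.17496818 206.94232641] [ 0.45331761 -0.22581263 -0.97889728] 50.918523309474374
312 -74.2 -1.2 [6.00000e-03 1.24579e+02]
318 -74.4 -1.7 [2.00000e-03 1.24432e+02]
324 -74.4 -0.5 [1.00000e-03 1.24199e+02]
-65 [-13.8  13.4]
-50 [-13.6  13.7]
-35 [-13.9  13.3]
-20 [-13.6  13.6]
[[[385.9, 285.6], [257.8, 286.0]], [[386.2, 292.0], [257.6, 292.4]]]
(450, 1074, 3) 0.74487895716946
```

View pics/w8.png

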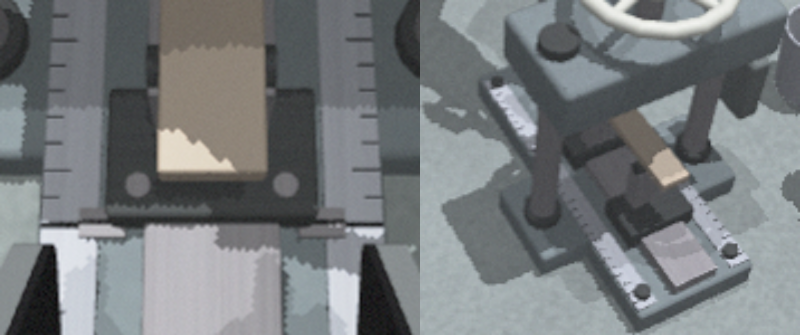

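The left half shows the bar flat on the roller, its end at about x −74.5, with the pointers on the long line (row ~224). The right half shows the bar lying along the bed under the crosshead. Nothing touches the gripper, so I'm handing in.

```bash
python3 -c "
from cell import bot
print(bot.sign_off())"
```

```text
the job is handed in; nothing more can be done
None
```

The job is handed in at about 19 s on the clock: the support's pointers are on the long span line to within about 0.6 mm, and the longest bar lies flat across both rollers, centred under the nose to about 1 mm, though its far end is hidden under the crosshead.

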